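# Set the drilling jig's end stop by its dial and run the tube up to it

### The job

Set up the drilling jig for the next hole: turn the black winged knob until its white pointer line stands at the red index tab on the dial, which sets the end stop. Then slide the black box-section offcut along its channel, under the drill bridge, until its end rests against the stop, without pushing the stop off its setting. Leave the red tab and the tools lying round the jig where they are.

Things in the scene. Friction and masses are not known exactly. Their poses are not given: they have to be found in the camera images.
- jig: Drilling jig fixed to the bench; place and yaw vary. Origin: centre of the underside of its steel bed (112 x 340 x 10 mm). +y runs along the channel from the stop to the open mouth, +z up. Channel on the line x = 0: floor at z = 10 mm, guide rails with inner faces at x = -22 and +22 mm, tops at z = 18 mm, from y = -50 to +165 mm.
- bridge (a point): Centre of the top of the drill bushing in the bridge over the channel, 63 mm above the bench. The bridge is 94 mm wide across the channel and 30 mm deep along it (15 mm either side of this point); its top lies 6 mm and its underside 18 mm below this point, its legs 35 to 47 mm either side.
- dial (a point): Centre of the dial plate (82 mm across, black lines every 10 degrees), on the knob's axis, 52 mm above the bench, at y = -118 mm in the jig's frame. It lies on the stop housing, a blue-grey block 86 x 86 mm.
- dial_knob (a joint): Angle of the knob in rad, 0 to 4.5, growing clockwise seen from above; at 0 the pointer points along the jig's -y axis, at 1.57 along its -x axis (towards the robot). Needs about 0.18 N m to turn and stays where it is left. Starts 0.3 to 0.9. A rack and pinion moves the stop 6 mm towards the channel mouth per rad.
- index_tab (a joint): Angle of the red index tab in rad, same zero and sense as dial_knob: the knob is set when both are equal. Between 1.5 and 2.4; the tab is clamped to the rim of the dial, 36 to 53 mm from the axis, 13 mm wide, its top 3 mm above the dial plate.
- knob_grip (a point): On the vertical axis of the knob, at the middle of the winged grip: a black bar 50 mm long, 14 mm thick, upright (its top face 12 mm above this point, the top of the round skirt below it 17 mm under this point). The point's x axis points along the bar to the end that carries the white line (the pointer); its z is up. Grip it across its 14 mm thickness. The dial plate lies 27 mm below this point.
- pointer (a point): Point straight out along the pointer, 36 mm from the knob's axis, just above the dial plate.
- index_mark (a point): Inner tip of the red index tab, 36 mm from the knob's axis, just above the dial plate. The knob is set when the pointer point lies here.
- stop_face (a point): Middle of the face of the steel stop plate (40 mm wide, 27 mm high) that the tube comes up against. Its y axis is the jig's +y, out of the face. The stop holds up to about 30 N and is driven back by more.
- tube_center (a point): Centre of the loose box-section offcut, black steel, 40 mm wide x 110 mm long x 30 mm high, 0.28 kg, open at both ends with thin walls. Its y axis runs along its length, as the jig's +y. It lies on the floor of the channel in its mouth, 2 mm clear of each rail, its top 40 mm above the bench.
- tube_end (a point): Middle of the tube's end that looks to the stop, 55 mm from tube_center. At the start it lies 15 to 50 mm along the jig's y axis, short of the bridge.
- caliper: Sliding caliper, 76 x 260 x 8 mm, lying left of the jig; bystander. Origin: centre of its underside.
- pliers: Combination pliers with blue grips, 60 x 163 x 15 mm, lying right of the jig; bystander. Origin: centre of its underside.
- bushing: Brass-coloured bushing, 32 mm across, 28 mm high, right of the jig and farther off; bystander. Origin: centre of its underside.
- screw_tin: Open grey tin of screws, 69 mm across, 55 mm high, left of the jig and farther off; bystander. Origin: centre of its underside.
Not all that is in view belongs to the job. Leave any pink or purple look-alike of the part that bears tube_center alone.

How it is judged:
On the way, in this order (a step that is already met when the one before it is completed fails the run):
1. the pointer stands at the red tab (within 4 mm at the dial's rim, about 6.5 degrees) and the knob is let go, while the tube is still more than 30 mm short of the stop (horizontal distance between pointer and index_mark below 0.004 m and contact force between the fingers and jig below 0.2 N and y of tube_end in the frame of stop_face above 0.03 m), for 0.2 s.
2. the tube has come up to the stop (gap under 3 mm) (y of tube_end in the frame of stop_face below 0.003 m), for 0.2 s.
At the end, for the whole second after the job is handed in: The pointer stands at the red tab within 4 mm at the dial's rim (about 6.5 degrees), and the tube lies flat in the channel between the rails with its end against the stop plate (gap under 3 mm); all at rest (horizontal distance between pointer and index_mark below 0.004 m and y of tube_end in the frame of stop_face between -0.003 and 0.003 m and x of tube_center in the frame of jig between -0.005 and 0.005 m and z of tube_center in the frame of jig below 0.028 m and angle between tube_center's own z axis and vertical below 0.06 rad and velocity of joint dial_knob between -0.05 and 0.05 rad/s); the robot touches nothing.
It fails at once if the red index tab was shifted on the dial (3 mm) (distance of index_mark from where it was at the start of the episode above 0.003 m).
It fails at once if a tool or part lying round the jig was moved by more than 20 mm (distance of any of caliper, pliers, bushing, screw_tin from where it was at the start of the episode above 0.02 m).
It also fails if it takes over 64 s, if anything falls off the work surface, if the arm or the gripper's body presses on something with over 40 N, if the wrist force passes 120 N, or if a joint passes its speed limit or range.

### The arm

A 7-joint arm with a two-finger parallel gripper is mounted at the origin on a cart in front of the work surface, level with it; the furniture and walls round the work are solid. World frame = base frame: x ahead of the robot, y to its left, z up, the work surface at z = 0. Lengths are in m, angles in rad, forces in N, time in s.
With the tool pointing down it reaches from about 0.4 to 0.85 m from the base axis. Payload 6.9 kg.
Tool frame: the origin (TCP) lies midway between the tips of the shut fingers; the grasp point (between the pads) lies env.pinch_z behind it (env.pinch_z is the distance from the TCP to the grasp point, in m); z points along the fingers, y is the line along which they close (so a half turn about z gives the same grasp; the last joint's range is limited). The gripper opens to 85 mm and grips with 20 to 120 N. Pads are 22 mm wide; open, the fingers measure 114 mm over their backs; the gripper's body (76 mm by 85 mm) begins 54 mm behind the grasp point. The pads swing forward as they close: fully open they stand 13 mm farther back than shut.
Start: joints at [-1.077, 0.507, -0.238, 1.5, 0.126, 1.149, -0.155], TCP at [0.236, 0.579, 0.231] pointing down, gripper open.
Joint ranges: [-3.08, 3.08], [-0.24, 2.05], [-1.43, 1.35], [0, 2.5], [-1.52, 4.66], [0.17, 1.96], [-2.89, 2.89]. Speed limits (rad/s): [2.39, 2.39, 3.14, 3.14, 3.14, 3.14, 3.14].

### API

Orientations are given as a unit quaternion [w, x, y, z].
In Python, from bench import env, imaging gives the robot as it stands.
- The arm moves only by the tool play_rows, never from a script. Its argument "increments" is a list of rows, each a list of 2 entries, a list of its own where there are three numbers: the shift along the tool's x, y, z in m, then the turn about the tool's z in degrees. A call has 1 to 10 rows; each row shifts and turns the commanded pose from where the row before left it, along the tool's axes as they then stand; what a row does not reach is not made up. A row lasts 1/8 s, in which the tool goes at most 62.5 mm and 10.7 degrees, less where a joint would pass 70% of its speed; a pose out of reach is approached as far as the arm can. A call with a gripper value outside its range is refused whole. "fingers" is the opening, from 0 (shut) to 1 (fully open), set as the call begins (left out, the last holds). The fingers move at their own pace and stop on an object; "newtons" is the grip in N (left out, the last holds). Time passes only in rows, so rows that do not move let the fingers close. It gives the time, the measured TCP pose, the force and the opening at its end, in the units of the state.
- env.state(): the state, without advancing time (a new reading comes with each control period).
- imaging.snapshot(name): name is "side" or "top" or "wrist"; returns a dict with "frame" (384x512x3 uint8, red, green, blue), "camera_matrix" (3x3 intrinsics, pixels), "world_from_camera" (4x4, takes a point from camera to world coordinates). Camera axes: x right, y up, looking along -z (the intrinsics and any distortion apply to the point x, -y, -z); pixel columns grow to the right and rows downward; lengths in m; the calibration is good to about 2 mm. A picture is of the moment at which its call begins. There is no depth.
- env.job_done(): hands the job in, once; it reports no verdict.
The state is a dict: "clock": time; "joint_pos": joint angles; "qvel": joint speeds; "tau": joint torques, N m; "eef_pos": TCP position; "eef_rot": TCP orientation; "force": force on the tool from outside, world axes, zero at the start; "torque": the same for the moment, N m; "width": opening from 0.0 (shut) to 1.0 (fully open).
Only numpy, scipy, OpenCV 4.12 (cv2) and the standard library are available. Lean on these libraries where they do the work, as an engineer would, in place of code of your own. Each camera call takes 0.05 s, during which the arm holds its last target. There are 200 camera calls.

## Working session

There is one attempt and no reset: what is moved stays moved. The work goes in short steps, Python scripts to look and compute and a tool call to move; the robot and the scene stay as the last step left them, time stands still between calls to the robot, and variables do not carry over. Pictures are saved under pics/ and viewed, on a budget of 10 in all, crops included, one or two more only if the job needs it, and the job is handed in when it is done.

Besides the shell and the picture viewer there is one more tool, called after "Request:" as name(argument=value, ...) on one line, values as JSON. play_rows: Moves the arm, as the interface text tells. Its arguments: {"type":"object","properties":{"increments":{"type":"array"},"fingers":{"type":"number"},"newtons":{"type":"number"}},"required":["increments"]}

```bash
mkdir -p pics; python3 - <<'E'
from bench import env, imaging
import cv2, numpy as np
for n in ("top","side"):
    s=imaging.snapshot(n); cv2.imwrite(f"pics/{n}0.png",s["frame"][...,::-1]); np.savez(f"{n}0.npz",**s)
    print(n,np.round(s["camera_matrix"],1).tolist(),np.round(s["world_from_camera"],3).tolist(),[k for k in s])
st=env.state();print({k:np.round(v,3).tolist() for k,v in st.items()},env.pinch_z)
E
```

```text
top [[420.3, 0.0, 251.7], [0.0, 420.3, 189.9], [0.0, 0.0, 1.0]] [[-0.028, 0.997, -0.075, 0.465], [-1.0, -0.029, -0.011, -0.016], [-0.013, 0.074, 0.997, 1.345], [0.0, 0.0, 0.0, 1.0]] ['frame', 'camera_matrix', 'world_from_camera']
side [[484.3, 0.0, 251.5], [0.0, 484.3, 187.3], [0.0, 0.0, 1.0]] [[1.0, -0.027, 0.014, 0.606], [0.027, 0.595, -0.803, -1.236], [0.013, 0.803, 0.596, 0.996], [0.0, 0.0, 0.0, 1.0]] ['frame', 'camera_matrix', 'world_from_camera']
{'clock': 0.1, 'joint_pos': [-1.078, 0.508, -0.238, 1.501, 0.126, 1.149, -0.155], 'qvel': [0.0, -0.002, -0.0, -0.002, -0.001, 0.001, -0.001], 'tau': [-0.005, -62.184, -2.194, -25.021, 0.013, 0.008, -0.0], 'eef_pos': [0.236, 0.578, 0.23], 'eef_rot': [-0.0, 0.193, 0.981, -0.001], 'force': [0.359, 0.386, -0.5], 'torque': [-0.036, 0.054, 0.025], 'width': 0.999} 0.0187
```

View pics/top0.png

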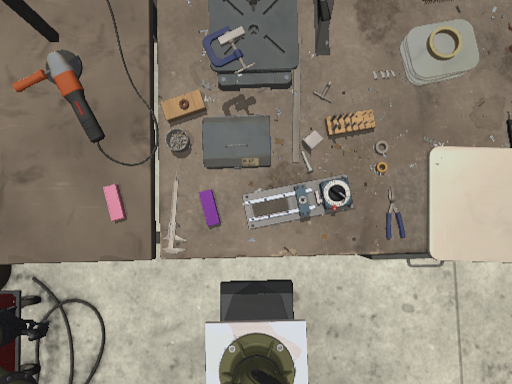

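View pics/side0.png

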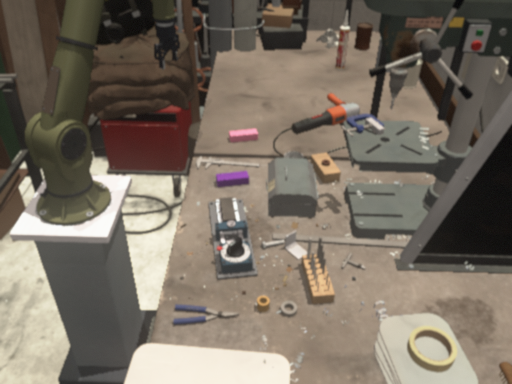

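Top view: jig at about (300,202), dial and knob at (336,193), bridge at (303,201), dark tube in the channel at about (270,206). Candidates for the tube: black in the channel (270,206), purple (209,208) and pink (114,202) look-alikes. I choose the black one and check it in a crop.

```bash
python3 - <<'E'
import cv2, numpy as np
a=cv2.imread("pics/top0.png")[168:236,236:362]; b=cv2.imread("pics/side0.png")[190:284,200:265]
a=cv2.resize(a,None,fx=6,fy=6,interpolation=cv2.INTER_CUBIC)
cv2.imwrite("pics/crop0.png",a)
cv2.imwrite("pics/crop1.png",cv2.resize(b,None,fx=6,fy=6,interpolation=cv2.INTER_CUBIC))
E
```

```text
(no output)
```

View pics/crop0.png

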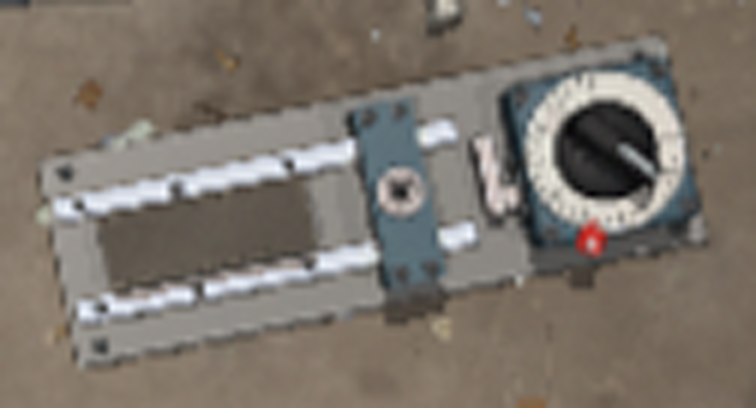

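The crop shows the black tube lying between the white rails (crop x 100–315), the bridge bushing at (401,190), the dial centre at about (606,150), the red tab at (592,240) and the white pointer line running to (655,175). I'll measure coarsely, then look with the wrist camera.

```bash
cat > h.py <<'E'
import numpy as np
def ray(s,uv):
    K=s["camera_matrix"];T=s["world_from_camera"]
    p=np.linalg.solve(K,np.array([uv[0],uv[1],1.]))
    return T[:3,3],T[:3,:3]@np.array([p[0],-p[1],-p[2]])
def onz(s,uv,z):
    o,d=ray(s,uv); return o+d*(z-o[2])/d[2]
def proj(s,P):
    T=s["world_from_camera"];c=T[:3,:3].T@(np.asarray(P)-T[:3,3]);q=s["camera_matrix"]@np.array([c[0],-c[1],-c[2]]);return q[:2]/q[2]
E
python3 - <<'E'
from h import *
s=dict(np.load("top0.npz"))
f=lambda c:(236+(c[0]+.5)/6-.5,168+(c[1]+.5)/6-.5)
cor=np.array([onz(s,f(c),.01) for c in [(38,162),(78,365),(705,243),(665,38)]])
print("corners",cor.round(3).tolist(),"sides",np.linalg.norm(cor-np.roll(cor,-1,0),axis=1).round(3))
o=cor.mean(0)
ydir=(cor[0]+cor[1]-cor[2]-cor[3]);yaw=np.arctan2(ydir[1],ydir[0])-np.pi/2
R=np.array([[np.cos(yaw),-np.sin(yaw)],[np.sin(yaw),np.cos(yaw)]])
print("origin",o.round(3),"yaw deg",np.degrees(yaw))
for n,c,z in [("bridge",(401,190),.063),("dial",(606,150),.052),("tab",(592,240),.055),("ptr tip",(655,178),.06),("tube mouth",(102,250),.04),("tube end",(315,222),.04),("stop",(483,175),.037)]:
    p=onz(s,f(c),z);print(n,p.round(3),"jig",(R.T@(p-o)[:2]).round(3))
E
```

```text
corners [[0.551, 0.03, 0.01], [0.443, 0.012, 0.01], [0.498, -0.321, 0.01], [0.607, -0.305, 0.01]] sides [0.109 0.337 0.11  0.339]
origin [ 0.525 -0.146  0.01 ] yaw deg 9.44955439750514
bridge [ 0.528 -0.156  0.063] jig [ 0.001 -0.01 ]
dial [ 0.546 -0.263  0.052] jig [ 0.002 -0.119]
tab [ 0.5   -0.253  0.055] jig [-0.042 -0.102]
ptr tip [ 0.53  -0.286  0.06 ] jig [-0.017 -0.139]
tube mouth [ 0.503 -0.003  0.04 ] jig [0.001 0.145]
tube end [ 0.514 -0.114  0.04 ] jig [-0.006  0.034]
stop [ 0.536 -0.202  0.037] jig [ 0.002 -0.057]
```

Request:
play_rows(increments=[[[-0.048,-0.031,0],0],[[-0.048,-0.031,0],0],[[-0.048,-0.031,0],0],[[-0.048,-0.031,0],0],[[-0.048,-0.031,0],0],[[-0.048,-0.031,0],0],[[-0.048,-0.031,0],0],[[-0.048,-0.031,0],0]])

```text
clock: 1.1
eef_pos: [0.4988, 0.2021, 0.2311]
eef_rot: [-0.0, 0.193, 0.981, -0.0]
force: [1.6, 0.9, -0.6]
width: 1.002
```

Request:
play_rows(increments=[[[-0.027,-0.051,0],0],[[-0.027,-0.051,0],0],[[-0.027,-0.051,0],0],[[-0.027,-0.051,0],0],[[-0.027,-0.051,0],0],[[-0.027,-0.051,0],0],[[-0.027,-0.051,0],0],[[-0.027,-0.051,0],0]])

```text
clock: 2.1
eef_pos: [0.5436, -0.2573, 0.231]
eef_rot: [-0.0, 0.193, 0.981, 0.0]
force: [1.0, 0.5, -0.5]
width: 1.005
```

Request:
play_rows(increments=[[[0,0,0],10],[[0,0,0],10],[[0,0,0],10],[[0,0,0],10],[[0,0,0],10],[[0,0,0],10],[[0,0,0],10],[[0,0,0],10],[[0,0,0],10],[[0,0,0],7]])

```text
clock: 3.35
eef_pos: [0.5436, -0.2553, 0.2308]
eef_rot: [-0.0, 0.864, 0.504, -0.0]
force: [-0.1, 1.1, 0.6]
width: 1.004
```

```bash
python3 - <<'E'
from bench import env, imaging
import cv2, numpy as np
for n in ("wrist","top"):
    s=imaging.snapshot(n); cv2.imwrite(f"pics/{n}1.png",s["frame"][...,::-1]); np.savez(f"{n}1.npz",**s)
st=env.state();print({k:np.round(v,3).tolist() for k,v in st.items() if k!="tau"})
E
```

```text
{'clock': 3.45, 'joint_pos': [0.143, 0.493, 0.41, 1.574, -0.211, 1.12, 0.091], 'qvel': [0.013, -0.005, -0.023, -0.002, 0.015, -0.002, 0.1], 'eef_pos': [0.544, -0.255, 0.231], 'eef_rot': [-0.0, 0.863, 0.505, -0.0], 'force': [-0.142, -0.285, 0.347], 'torque': [0.047, 0.048, -0.001], 'width': 1.002}
```

View pics/wrist1.png

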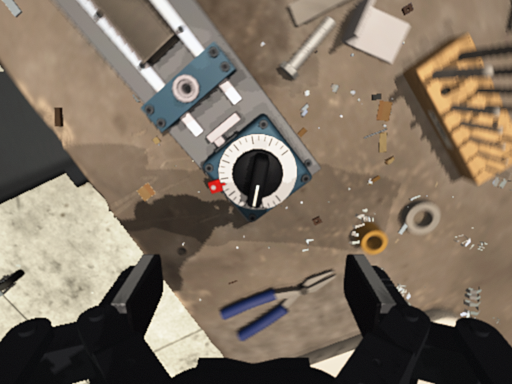

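Wrist view: dial at (258,174), pointer line near (256,196), red tab at (215,186), bushing at (186,89). I'll measure them with masks.

```bash
cat > meas.py <<'E'
import cv2,sys
from h import *
def meas(s,guess,yaw,z=.052):
    f=s["frame"].astype(int);u0,v0=[int(x) for x in proj(s,guess)]
    hsv=cv2.cvtColor(s["frame"],cv2.COLOR_RGB2HSV)
    yy,xx=np.mgrid[:384,:512]
    rpx=np.linalg.norm(proj(s,guess+np.array([.041,0,0]))-proj(s,guess))
    near=np.hypot(xx-u0,yy-v0)<1.5*rpx
    # cream/white dial plate
    m=(near&(f.min(2)>150)).astype(np.uint8)
    n,l,st,c=cv2.connectedComponentsWithStats(m); 
    i=max(range(1,n),key=lambda k:st[k,2]*st[k,3])
    cnt=np.argwhere(l==i)[:,::-1].astype(np.float32)
    hull=cv2.convexHull(cnt); 
    pts=np.array([onz(s,p,z)[:2] for p in hull[:,0]],np.float32)
    (cx,cy),r=cv2.minEnclosingCircle(pts)
    D=np.array([cx,cy,z])
    rm=near&(hsv[...,1]>150)&((hsv[...,0]<8)|(hsv[...,0]>172))
    T=np.array([onz(s,(x,y),.055)[:2] for y,x in np.argwhere(rm)])
    g=f.min(2)
    W=[]
    for y,x in np.argwhere(near&(g>140)):
        p=onz(s,(x,y),.075)[:2]
        if np.linalg.norm(p-D[:2])<.024: W.append(p)
    W=np.array(W)
    def ang(p):
        d=p-D[:2]; c,sn=np.cos(yaw),np.sin(yaw); j=np.array([c*d[0]+sn*d[1],-sn*d[0]+c*d[1]])
        return np.degrees(np.arctan2(-j[0],-j[1]))
    t=T.mean(0)
    print("dial",D.round(4),"r",round(r,4),"tab",t.round(4),"rad",np.linalg.norm(t-D[:2]).round(4),"npx",len(T),"ang",ang(t).round(1))
    if len(W):
        print("ptr n",len(W),"mean",W.mean(0).round(4),"rad",np.linalg.norm(W.mean(0)-D[:2]).round(4),"ang",ang(W.mean(0)).round(1))
    return D,T,W
E
python3 - <<'E'
from meas import *
s=dict(np.load("wrist1.npz"))
print(s["world_from_camera"].round(3).tolist())
meas(s,np.array([.546,-.263,.052]),np.radians(9.45))
print("bushing",onz(s,(186,88.5),.063), "house px", proj(s,[.546,-.263,.052]))
f=s["frame"][120:225,190:325,::-1];cv2.imwrite("pics/c2.png",cv2.resize(f,None,fx=5,fy=5,interpolation=cv2.INTER_CUBIC))
E
```

```text
[[0.87, 0.467, 0.158, 0.585], [-0.493, 0.824, 0.28, -0.182], [0.0, -0.322, 0.947, 0.374], [0.0, 0.0, 0.0, 1.0]]
dial [ 0.5458 -0.2612  0.052 ] r 0.0412 tab [ 0.5012 -0.251 ] rad 0.0457 npx 146 ang 112.4
ptr n 155 mean [ 0.5423 -0.2759] rad 0.0151 ang 22.7
bushing [ 0.52927984 -0.15539747  0.063     ] house px [258.22373714 174.17864833]
```

View pics/c2.png

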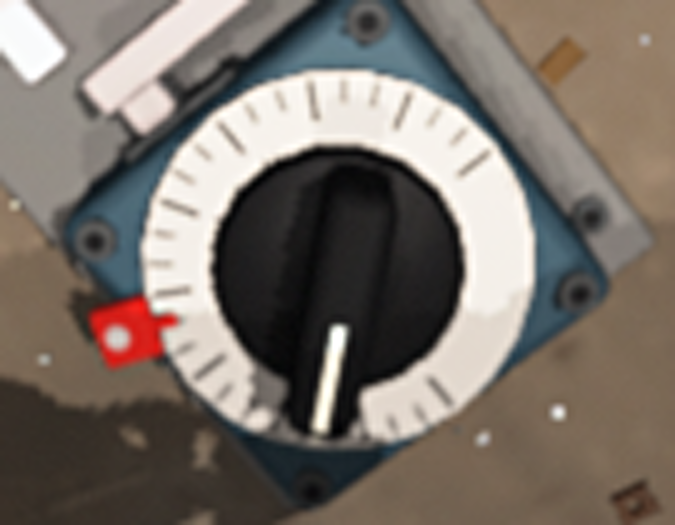

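The crop shows the pointer line running from (338,330) to (322,432) on the bar top, and the red tab's inner tip at about (178,320).

```bash
python3 - <<'E'
from h import *
s=dict(np.load("wrist1.npz"))
f=lambda c:(190+(c[0]+.5)/5-.5,120+(c[1]+.5)/5-.5)
D=np.array([.5458,-.2612])
a=onz(s,f((338,330)),.091)[:2];b=onz(s,f((322,432)),.091)[:2]; t=onz(s,f((178,320)),.0535)[:2]
far=onz(s,f((358,170)),.091)[:2]
for n,d in [("line",b-a),("line end from D",b-D),("line start",a-D),("far end",far-D),("tab tip",t-D)]:
    print(n,d.round(4),np.linalg.norm(d).round(4),"world az",np.degrees(np.arctan2(d[1],d[0])).round(1))
E
```

```text
line [-0.0126 -0.0162] 0.0206 world az -127.8
line end from D [-0.0138 -0.0174] 0.0222 world az -128.5
line start [-0.0012 -0.0012] 0.0017 world az -136.9
far end [0.0167 0.0234] 0.0287 world az 54.5
tab tip [-0.0348  0.0067] 0.0355 world az 169.1
```

Request:
play_rows(increments=[[[0,0,0],8.4],[[-0.0036,0.0052,0.02],0],[[0,0,0.04],0],[[0,0,0.04],0],[[0,0,0.02],0],[[0,0,0],0],[[0,0,0],0]], fingers=1)

```text
clock: 4.32
eef_pos: [0.5461, -0.262, 0.1122]
eef_rot: [0.0, 0.897, 0.442, 0.0]
force: [-0.1, 0.4, 0.6]
width: 0.996
```

```bash
python3 - <<'E'
from bench import env
import numpy as np
st=env.state();p=st["eef_pos"];q=st["eef_rot"];az=np.arctan2(2*q[1]*q[2],2*q[1]**2-1)
x=np.array([np.cos(az),np.sin(az)]);y=np.array([np.sin(az),-np.cos(az)]);d=np.array([.5458,-.2612])-p[:2]
print(np.round(p,4),np.degrees(az),"need tool x,y",x@d,y@d,np.round(st["force"],2))
E
```

```text
[ 0.5461 -0.262   0.1122] 52.44552502501413 need tool x,y 0.0005154007905870243 -0.0007222481718953652 [-0.09  0.44  0.63]
```

Request:
play_rows(increments=[[[0,0,0.023],0],[[0,0,0.023],0],[[0,0,0],0]])

```text
clock: 4.7
eef_pos: [0.5454, -0.2614, 0.0652]
eef_rot: [-0.001, 0.897, 0.442, -0.0]
force: [-0.3, 0.0, 0.9]
width: 0.999
```

Request:
play_rows(increments=[[[0,0,0],0],[[0,0,0],0],[[0,0,0],0],[[0,0,0],0],[[0,0,0],0],[[0,0,0],0],[[0,0,0],0],[[0,0,0],0]], fingers=0, newtons=60)

```text
clock: 5.7
eef_pos: [0.5454, -0.2613, 0.0659]
eef_rot: [-0.0, 0.897, 0.441, 0.0]
force: [-2.0, 1.5, 5.9]
width: 0.15
```

Request:
play_rows(increments=[[[0,0,0],7],[[0,0,0],7],[[0,0,0],7],[[0,0,0],7],[[0,0,0],7],[[0,0,0],7],[[0,0,0],7],[[0,0,0],7],[[0,0,0],7],[[0,0,0],1]])

```text
clock: 6.95
eef_pos: [0.5458, -0.2625, 0.0659]
eef_rot: [0.001, 0.995, -0.101, 0.0]
force: [-0.6, -2.4, 5.6]
width: 0.155
```

Request:
play_rows(increments=[[[0,0,0],0],[[0,0,0],0],[[0,0,0],0],[[0,0,0],0]])

```text
clock: 7.45
eef_pos: [0.5458, -0.2625, 0.0659]
eef_rot: [0.001, 0.995, -0.101, 0.001]
force: [-1.1, -1.6, 4.7]
width: 0.149
```

Request:
play_rows(increments=[[[0,0,0],0],[[0,0,0],0],[[0,0,0],0],[[0,0,0],0],[[0,0,0],0],[[0,0,0],0]], fingers=1)

```text
clock: 8.2
eef_pos: [0.5457, -0.2616, 0.0653]
eef_rot: [0.0, 0.995, -0.101, -0.0]
force: [-0.3, -0.4, -0.3]
width: 1.002
```

Request:
play_rows(increments=[[[0,0,-0.03],0],[[0,0,-0.05],0],[[0,0,-0.05],0],[[0,0,-0.04],0],[[0,0,0],0],[[0,0,0],0]])

```text
clock: 8.95
eef_pos: [0.5455, -0.2611, 0.2347]
eef_rot: [-0.0, 0.995, -0.101, -0.0]
force: [-0.2, 0.1, -0.6]
width: 1.0
```

```bash
python3 - <<'E'
from bench import env, imaging
import cv2, numpy as np
from h import *
s=imaging.snapshot("wrist"); np.savez("wrist2.npz",**s)
u,v=proj(s,[.5458,-.2612,.06]).astype(int);print(u,v)
x0,y0=max(u-70,0),max(v-55,0)
cv2.imwrite("pics/c3.png",cv2.resize(s["frame"][y0:y0+110,x0:x0+140,::-1],None,fx=5,fy=5,interpolation=cv2.INTER_CUBIC));print(x0,y0)
st=env.state();q=st["eef_rot"];print(np.degrees(np.arctan2(2*q[1]*q[2],2*q[1]**2-1)),st["joint_pos"])
E
```

```text
254 169
184 114
-11.608758849922756 [-0.06782955  0.5844448   0.82029996  1.55957966 -0.44827821  1.19703294
 -0.93685489]
```

View pics/c3.png

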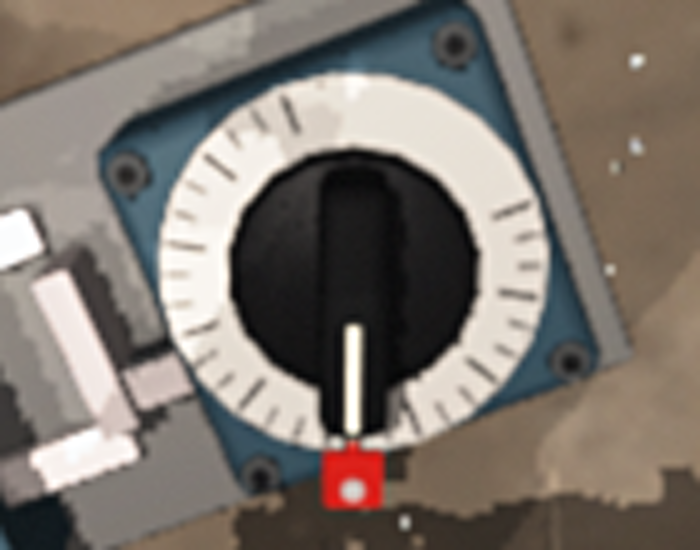

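The pointer line (x 353) points at the middle of the red tab (x 353), so the knob is set and released. Next I push the tube with shut fingers from the mouth end, along the jig's -y (tool +y after a turn of -20.6°).

Request:
play_rows(increments=[[[0,0,0],-10.3],[[0,0,0],-10.3],[[0,-0.0514,0],0],[[0,-0.0514,0],0],[[0,-0.0514,0],0],[[0,-0.0514,0],0],[[0,-0.0514,0],0],[[0,-0.0514,0],0],[[0,0,0],0],[[0,0,0],0]], fingers=0, newtons=40)

```text
clock: 10.25
eef_pos: [0.4971, 0.0426, 0.2345]
eef_rot: [0.0, 0.997, 0.078, -0.001]
force: [-0.6, -0.6, 0.4]
width: 0.001
```

```bash
cat > nav.py <<'E'
from bench import env
import numpy as np
from h import *
st=env.state();p=st["eef_pos"];q=st["eef_rot"];az=np.arctan2(2*q[1]*q[2],2*q[1]**2-1)
yw=np.radians(9);X=np.array([np.cos(yw),np.sin(yw)]);Y=np.array([-np.sin(yw),np.cos(yw)])
d=p[:2]-np.array([.5274,-.1446])
print("jig xy",(X@d).round(4),(Y@d).round(4),"z",p[2].round(4),"az",np.degrees(az).round(2),"F",np.round(st["force"],2),"along -y", -(Y@st["force"][:2]).round(2),st["width"])
E
python3 - <<'E'
import nav
from bench import imaging
import cv2
from h import *
s=imaging.snapshot("wrist"); np.savez("wrist3.npz",**s)
cv2.imwrite("pics/w3.png",s["frame"][...,::-1])
E
```

```text
jig xy -0.0007 0.1896 z 0.2345 az 8.99 F [-0.6  -0.65  0.35] along -y 0.55 0.0014801054816708209
```

View pics/w3.png

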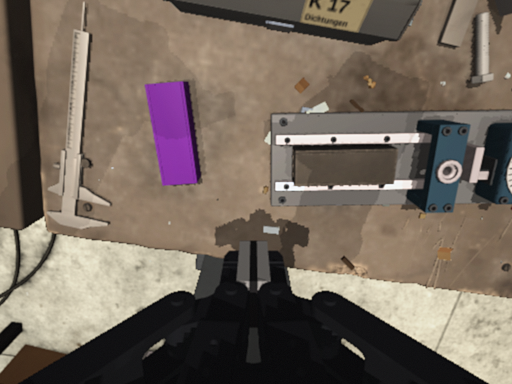

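The wrist view shows the tube between the rails with its mouth end near (294,165) and its stop end near (396,165). The bushing is at (450,172) and the stop plate at (476,165). The shut fingers at (253,260) are clear of the jig.

```bash
python3 - <<'E'
from h import *
s=dict(np.load("wrist3.npz"))
yw=np.radians(9);X=np.array([np.cos(yw),np.sin(yw)]);Y=np.array([-np.sin(yw),np.cos(yw)])
for n,uv,z in [("mouth far",(294,149),.04),("mouth near",(293,181),.04),("end far",(394,147),.04),("end near",(397,181),.04),("bush",(450,172),.063),("stop",(472,150),.037),("rail far",(276,140),.018),("rail near",(276,187),.018)]:
    d=onz(s,uv,z)[:2]-np.array([.5274,-.1446]);print(n,(X@d).round(4),(Y@d).round(4))
E
```

```text
mouth far 0.0172 0.1462
mouth near -0.0185 0.1459
end far 0.0192 0.0395
end near -0.0187 0.0309
bush -0.0022 -0.011
stop 0.0153 -0.0466
rail far 0.0232 0.1641
rail near -0.0326 0.1628
```

Request:
play_rows(increments=[[[0,0,0.05],0],[[0,0,0.05],0],[[0,0,0.05],0],[[0,0,0.04],0],[[0,0,0.019],0],[[0,0,0],0],[[0,0,0],0]])

```text
clock: 11.18
eef_pos: [0.4981, 0.0418, 0.027]
eef_rot: [0.0, 0.997, 0.077, 0.0]
force: [-0.1, 1.2, -0.1]
width: 0.001
```

```bash
python3 nav.py
```

```text
jig xy 0.0002 0.1887 z 0.027 az 8.87 F [-0.14  1.21 -0.13] along -y -1.22 0.0006948490445140496
```

Request:
play_rows(increments=[[[0,0.008,0],0],[[0,0.008,0],0],[[0,0.008,0],0],[[0,0.008,0],0],[[0,0.006,0],0],[[0,0.006,0],0],[[0,0.006,0],0],[[0,0.006,0],0],[[0,0,0],0],[[0,0,0],0]])

```text
clock: 12.42
eef_pos: [0.5062, -0.0127, 0.0262]
eef_rot: [0.0, 0.997, 0.078, -0.0]
force: [-0.3, 0.3, 0.3]
width: -0.0
```

```bash
python3 - <<'E'
import nav
from bench import imaging
import cv2
from h import *
s=imaging.snapshot("top")
cv2.imwrite("pics/t4.png",cv2.resize(s["frame"][168:236,236:362,::-1],None,fx=6,fy=6,interpolation=cv2.INTER_CUBIC))
s=imaging.snapshot("wrist"); cv2.imwrite("pics/w4.png",s["frame"][...,::-1])
E
```

```text
jig xy -0.0003 0.1336 z 0.0262 az 8.96 F [-0.28  0.26  0.3 ] along -y -0.3 -0.00025092890790930176
```

View pics/w4.png

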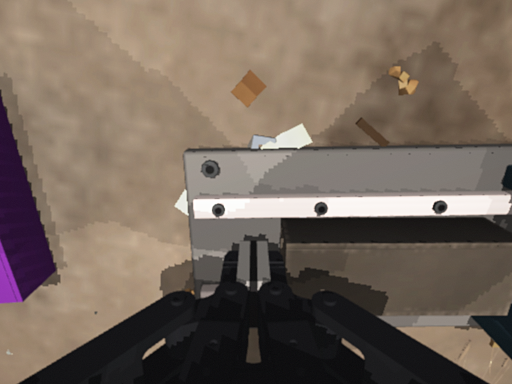

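The wrist view shows the shut fingers at (255,265) standing just at the tube's mouth end (285,245). Next, how far has the tube moved?

```bash
python3 - <<'E'
import nav
from bench import imaging
from h import *
s=imaging.snapshot("wrist")
yw=np.radians(9);X=np.array([np.cos(yw),np.sin(yw)]);Y=np.array([-np.sin(yw),np.cos(yw)])
for n,uv,z in [("mouth far",(284,240),.04),("mouth lower",(287,280),.04),("finger edge",(275,280),.04),("finger edge tip",(268,240),.03)]:
    d=onz(s,uv,z)[:2]-np.array([.5274,-.1446]);print(n,(X@d).round(4),(Y@d).round(4))
E
```

```text
jig xy -0.0003 0.1339 z 0.0262 az 8.98 F [-0.41  0.3  -0.34] along -y -0.36 -0.00047112427852748966
mouth far 0.0171 0.1207
mouth lower -0.0039 0.1187
finger edge -0.0039 0.1243
finger edge tip 0.0119 0.1274
```

The tube has followed: its mouth end is at y ≈ 0.120, 14 mm ahead of the TCP. About 58 mm remain.

Request:
play_rows(increments=[[[0,0.006,0],0],[[0,0.006,0],0],[[0,0.006,0],0],[[0,0.006,0],0],[[0,0.006,0],0],[[0,0.006,0],0],[[0,0.006,0],0],[[0,0.004,0],0],[[0,0.003,0],0],[[0,0,0],0]])

```text
clock: 13.82
eef_pos: [0.514, -0.0611, 0.0263]
eef_rot: [0.0, 0.997, 0.078, 0.0]
force: [-0.1, 0.3, -1.0]
width: -0.001
```

Request:
play_rows(increments=[[[0,0.001,0],0],[[0,0.001,0],0],[[0,0,0],0]])

```text
clock: 14.2
eef_pos: [0.5143, -0.0625, 0.0263]
eef_rot: [-0.0, 0.997, 0.078, 0.0]
force: [-0.1, 1.4, 0.2]
width: -0.003
```

Request:
play_rows(increments=[[[0,0.001,0],0],[[0,0.001,0],0],[[0,0,0],0]])

```text
clock: 14.58
eef_pos: [0.5145, -0.0649, 0.0263]
eef_rot: [0.0, 0.997, 0.078, 0.0]
force: [-0.1, 1.9, -0.4]
width: 0.001
```

```bash
python3 - <<'E'
import nav
from bench import imaging
import cv2
from h import *
s=imaging.snapshot("top");np.savez("top5.npz",**s)
cv2.imwrite("pics/t5.png",cv2.resize(s["frame"][168:236,236:362,::-1],None,fx=6,fy=6,interpolation=cv2.INTER_CUBIC))
E
```

```text
jig xy -0.0002 0.0807 z 0.0263 az 8.97 F [-0.07  1.86 -0.38] along -y -1.85 0.0008265176294629535
```

Request:
play_rows(increments=[[[0,0.001,0],0],[[0,0.001,0],0],[[0,0,0],0]])

```text
clock: 15.0
eef_pos: [0.5149, -0.0669, 0.0263]
eef_rot: [0.0, 0.997, 0.078, 0.0]
force: [0.6, 1.3, 0.9]
width: 0.003
```

Request:
play_rows(increments=[[[0,0.001,0],0],[[0,0.001,0],0],[[0,0,0],0]])

```text
clock: 15.38
eef_pos: [0.5152, -0.0689, 0.0263]
eef_rot: [0.0, 0.997, 0.078, 0.0]
force: [0.0, 0.8, 1.3]
width: -0.002
```

Request:
play_rows(increments=[[[0,0.001,0],0],[[0,0,0],0]])

```text
clock: 15.62
eef_pos: [0.5153, -0.0698, 0.0263]
eef_rot: [0.0, 0.997, 0.078, 0.0]
force: [-1.2, 1.0, 0.2]
width: 0.002
```

Request:
play_rows(increments=[[[0,0.001,0],0],[[0,0,0],0]])

```text
clock: 15.88
eef_pos: [0.5155, -0.0707, 0.0263]
eef_rot: [0.0, 0.997, 0.078, -0.0]
force: [1.1, 1.6, 0.8]
width: 0.001
```

```bash
python3 - <<'E'
import nav
from bench import imaging
import cv2
from h import *
s=imaging.snapshot("top");np.savez("top6.npz",**s)
cv2.imwrite("pics/t6.png",cv2.resize(s["frame"][168:236,236:362,::-1],None,fx=6,fy=6,interpolation=cv2.INTER_CUBIC))
E
```

```text
jig xy -0.0002 0.0748 z 0.0263 az 8.97 F [1.09 1.59 0.83] along -y -1.4 0.0012499436822454787
```

View pics/t6.png

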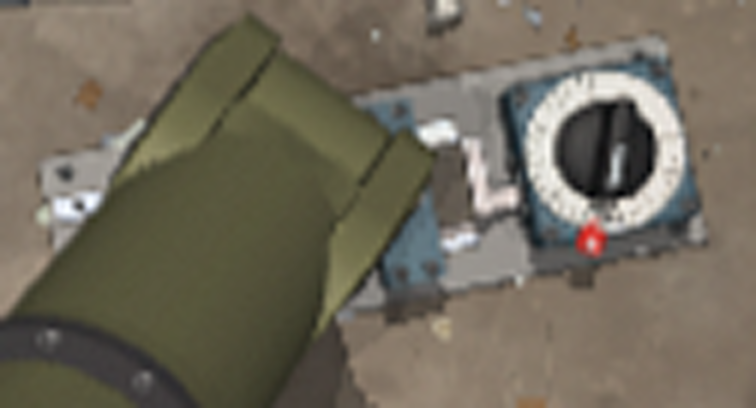

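The tube end (dark, about x 465) is almost at the stop plate (about x 470), and the pointer is still at the tab. I go on in 1 mm steps until the force rises.

Request:
play_rows(increments=[[[0,0.001,0],0],[[0,0,0],0]])

```text
clock: 16.18
eef_pos: [0.5156, -0.0717, 0.0263]
eef_rot: [0.0, 0.997, 0.078, 0.0]
force: [-0.5, 1.8, 1.1]
width: 0.001
```

Request:
play_rows(increments=[[[0,0.0005,0],0],[[0,0,0],0]])

```text
clock: 16.42
eef_pos: [0.5157, -0.0721, 0.0263]
eef_rot: [-0.0, 0.997, 0.078, 0.0]
force: [-0.0, 1.8, 0.9]
width: -0.003
```

Request:
play_rows(increments=[[[0,0.0005,0],0],[[0,0,0],0]])

```text
clock: 16.68
eef_pos: [0.5157, -0.0722, 0.0263]
eef_rot: [-0.0, 0.997, 0.078, -0.0]
force: [-0.6, 4.0, 0.3]
width: -0.003
```

Request:
play_rows(increments=[[[0,0.0005,0],0],[[0,0,0],0]])

```text
clock: 16.92
eef_pos: [0.5157, -0.0723, 0.0263]
eef_rot: [-0.001, 0.997, 0.079, -0.0]
force: [-0.7, 5.1, 2.7]
width: 0.0
```

Contact: the arm is stalled and the force has risen to about 5 N, well under 30 N. I back off, lift and check.

Request:
play_rows(increments=[[[0,-0.005,0],0],[[0,-0.02,0],0],[[0,0,-0.04],0],[[0,0,-0.05],0],[[0,0,-0.05],0],[[0,0,-0.03],0],[[0,-0.05,0],0],[[0,-0.05,0],0],[[0,-0.05,0],0],[[0,0,0],0]])

```text
clock: 18.18
eef_pos: [0.4879, 0.1038, 0.1957]
eef_rot: [-0.0, 0.997, 0.082, -0.0]
force: [-0.7, 0.0, -0.2]
width: 0.001
```

Request:
play_rows(increments=[[[0,-0.05,0],0],[[0,-0.05,0],0],[[0,-0.05,0],0],[[0,-0.03,0],0],[[0,0,0],0],[[0,0,0],0]])

```text
clock: 18.92
eef_pos: [0.4612, 0.2757, 0.1963]
eef_rot: [0.001, 0.997, 0.077, 0.0]
force: [0.5, -0.9, 0.5]
width: 0.0
```

```bash
python3 - <<'E'
import nav
from bench import imaging
import cv2
from h import *
s=imaging.snapshot("top");np.savez("top7.npz",**s)
a=cv2.resize(s["frame"][168:236,236:362,::-1],None,fx=6,fy=6,interpolation=cv2.INTER_CUBIC)
t=imaging.snapshot("side");np.savez("side7.npz",**t)
b=cv2.resize(t["frame"][195:280,195:270,::-1],None,fx=2.2,fy=2.2,interpolation=cv2.INTER_CUBIC)
c=np.zeros((190,756,3),np.uint8);c[:b.shape[0],:b.shape[1]]=b[:190]
cv2.imwrite("pics/t7.png",np.vstack([a,c]))
E
```

```text
jig xy 0.0004 0.4255 z 0.1963 az 8.86 F [ 0.49 -0.91  0.52] along -y 0.97 0.00020986243707682596
```

View pics/t7.png

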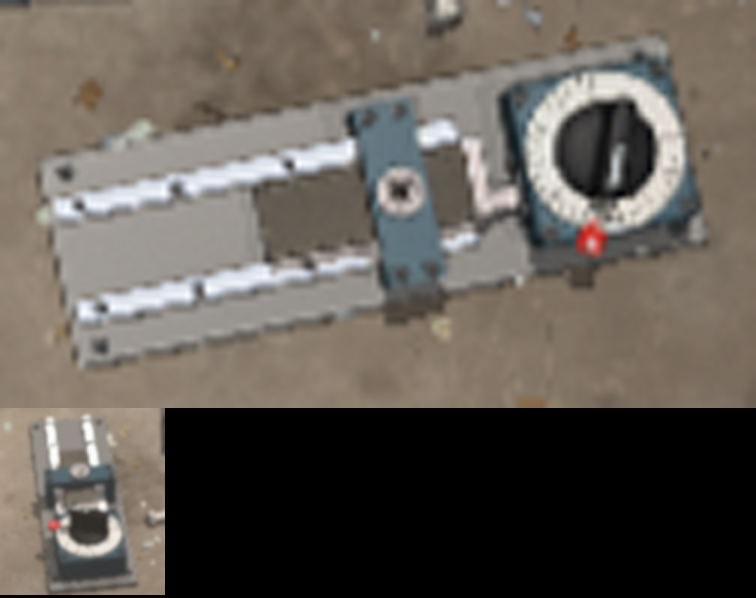

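The tube's dark end meets the pink-white stop plate at about x 470 with no bed showing between them, and the pointer is still at the tab. I'll do one numeric profile check of that joint before handing in.

```bash
python3 - <<'E'
from h import *
import cv2
yw=np.radians(9);X=np.array([np.cos(yw),np.sin(yw)]);Y=np.array([-np.sin(yw),np.cos(yw)])
ys=np.arange(-.070,-.025,.002)
print((ys*1000).astype(int).tolist())
for f in ("top1.npz","top7.npz","top0.npz"):
    s=dict(np.load(f)); 
    g=cv2.cvtColor(s["frame"],cv2.COLOR_RGB2GRAY)
    for x in (.012,.0,-.01):
        uv=np.array([proj(s,[*(np.array([.5274,-.1446])+X*x+Y*y),.038]) for y in ys],np.float32)
        print(f,x,cv2.remap(g,uv[None,:,0],uv[None,:,1],cv2.INTER_LINEAR)[0].tolist())
s=dict(np.load("top7.npz"))
m=lambda c:onz(s,(236+(c[0]+.5)/6-.5,168+(c[1]+.5)/6-.5),.04)[:2]-np.array([.5274,-.1446])
for c in [(258,187),(268,258)]: print("mouth end y",(Y@m(c)).round(4),"x",(X@m(c)).round(4))
E
```

```text
[-70, -68, -66, -64, -62, -60, -57, -55, -53, -51, -49, -47, -45, -43, -41, -39, -37, -35, -33, -31, -29, -27, -25]
top1.npz 0.012 [121, 135, 135, 188, 214, 209, 159, 105, 80, 104, 141, 140, 143, 149, 149, 149, 150, 150, 146, 132, 123, 118, 109]
top1.npz 0.0 [79, 119, 163, 212, 214, 203, 175, 122, 77, 118, 139, 139, 144, 148, 149, 149, 149, 148, 142, 134, 126, 125, 131]
top1.npz -0.01 [175, 175, 181, 193, 208, 210, 188, 90, 85, 118, 134, 143, 148, 148, 148, 148, 148, 149, 147, 137, 125, 116, 117]
top7.npz 0.012 [123, 138, 135, 132, 132, 133, 178, 213, 206, 171, 120, 102, 94, 91, 87, 85, 89, 89, 90, 93, 98, 103, 109]
top7.npz 0.0 [85, 118, 136, 133, 138, 151, 198, 210, 204, 188, 148, 92, 88, 88, 88, 88, 88, 89, 89, 88, 93, 109, 139]
top7.npz -0.01 [170, 169, 161, 154, 148, 156, 168, 198, 206, 198, 121, 85, 88, 88, 88, 89, 90, 91, 90, 89, 89, 104, 118]
top0.npz 0.012 [113, 125, 126, 177, 201, 195, 148, 98, 74, 97, 132, 132, 135, 140, 140, 140, 141, 140, 137, 125, 118, 113, 108]
top0.npz 0.0 [73, 110, 152, 199, 201, 190, 164, 114, 72, 111, 131, 130, 136, 139, 138, 138, 138, 138, 134, 125, 121, 123, 132]
top0.npz -0.01 [164, 164, 170, 181, 195, 197, 176, 83, 79, 110, 125, 133, 138, 138, 138, 138, 139, 139, 137, 128, 117, 110, 112]
mouth end y 0.0583 x 0.0147
mouth end y 0.0602 x -0.0223
```

```bash
python3 -c "
from bench import env
print(env.job_done())"
```

```text
the job is handed in; nothing more can be done
None
```

I set the knob to the red tab, pushed the tube up to the stop and handed the job in at about 19 s of the 64 s. I got no verdict back.

- **Knob:** I gripped it, turned it about 64° clockwise and let go. A wrist close-up showed the pointer in line with the middle of the tab. The final top view shows it still there. The stop's edge moved about 7 mm, against about 6.7 mm expected for that turn.
- **Tube:** I pushed it with shut fingers until the arm stalled, with the force rising from about 2 to 5 N (limit about 30 N). I then backed the arm off clear of everything. Its end and the stop face both measure at jig y ≈ -50 mm, and the tube looks straight between the rails.
- **Limits of the checks:** The top view resolves only about 3 mm per pixel, and a shadow in front of the stop could hide a small gap. That the tube touches the stop therefore rests mainly on the stall and the force.
- **Disagreements:** An early rough estimate of the stop face (-47 mm) differed by about 4 mm from the final one. My mask-based pointer reading was spoilt by dial pixels, so I used the line's end points instead.
- **Other parts:** I came near none of the tools lying round the jig, and the tab looks unmoved in the top view. I did not measure the tools' positions again.

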